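Find the tired spring support and flag it

TASK

One of the three green spring supports that are to carry the carved door panel has a tired spring. Starting at the robot's left and working along the row, press each cork-topped pad gently down by about 1 cm to feel which is the softest, then push that support's red tag down flat, so that it goes for repair, leaving the other two tags up. Only press with the fingers: do not pick up or shift the supports or anything else on the bench.

Things in the scene. Friction and masses are not known exactly. Their poses are not given: they have to be found in the camera images.
- support_a: Sprung support, one of three look-alikes in a row (140 to 260 mm apart in y; robot's left = +y); 1.5 kg, loose. Green iron foot 12 mm thick: disc 92 mm across plus 56 mm wide tongue out to 107 mm from the disc's centre; spring cup 48 mm across, 42 mm high. Origin: disc centre, underside; z up, x along the tongue. Pad above the origin; tag's hinge pin along y at x 47, z 45 mm
- pad_a_top (a point): Centre of the cork top of this support's round pad (62 mm across, 13 mm thick; top 75 mm above the bench when up). Moves with the pad
- pad_a (a joint): How far this pad is pressed straight down, m: 0 up, 0.015 at its stop; it springs back when let go. About 2 N starts it; 10 mm down takes about 5 N in all on the softest support, 10 to 11 N on the other two
- tag_a_edge (a point): Middle of the free edge of this support's red tag, a plate 50 mm long from hinge pin to free edge, 44 mm wide, 3 mm thick. Up, it leans outward, away from the pad, 30 deg above level or up to 5 deg lower (edge about 91 mm from the pad's axis, 71 mm above the bench); down, it lies level on a rubber-topped post, edge 97 mm out, upper face 46.5 mm above the bench
- tag_a (a joint): Angle of this tag, rad: 0 up (30 deg above level), 0.52 flat down; starts at 0 to 0.08. Stiff hinge: stays where it is left; turns at about 1.5 N pressed straight down near the free edge
- support_b: Sprung support, one of three look-alikes in a row (140 to 260 mm apart in y; robot's left = +y); 1.5 kg, loose. Green iron foot 12 mm thick: disc 92 mm across plus 56 mm wide tongue out to 107 mm from the disc's centre; spring cup 48 mm across, 42 mm high. Origin: disc centre, underside; z up, x along the tongue. Pad above the origin; tag's hinge pin along y at x 47, z 45 mm
- pad_b_top (a point): Centre of the cork top of this support's round pad (62 mm across, 13 mm thick; top 75 mm above the bench when up). Moves with the pad
- pad_b (a joint): How far this pad is pressed straight down, m: 0 up, 0.015 at its stop; it springs back when let go. About 2 N starts it; 10 mm down takes about 5 N in all on the softest support, 10 to 11 N on the other two
- tag_b_edge (a point): Middle of the free edge of this support's red tag, a plate 50 mm long from hinge pin to free edge, 44 mm wide, 3 mm thick. Up, it leans outward, away from the pad, 30 deg above level or up to 5 deg lower (edge about 91 mm from the pad's axis, 71 mm above the bench); down, it lies level on a rubber-topped post, edge 97 mm out, upper face 46.5 mm above the bench
- tag_b (a joint): Angle of this tag, rad: 0 up (30 deg above level), 0.52 flat down; starts at 0 to 0.08. Stiff hinge: stays where it is left; turns at about 1.5 N pressed straight down near the free edge
- support_c: Sprung support, one of three look-alikes in a row (140 to 260 mm apart in y; robot's left = +y); 1.5 kg, loose. Green iron foot 12 mm thick: disc 92 mm across plus 56 mm wide tongue out to 107 mm from the disc's centre; spring cup 48 mm across, 42 mm high. Origin: disc centre, underside; z up, x along the tongue. Pad above the origin; tag's hinge pin along y at x 47, z 45 mm
- pad_c_top (a point): Centre of the cork top of this support's round pad (62 mm across, 13 mm thick; top 75 mm above the bench when up). Moves with the pad
- pad_c (a joint): How far this pad is pressed straight down, m: 0 up, 0.015 at its stop; it springs back when let go. About 2 N starts it; 10 mm down takes about 5 N in all on the softest support, 10 to 11 N on the other two
- tag_c_edge (a point): Middle of the free edge of this support's red tag, a plate 50 mm long from hinge pin to free edge, 44 mm wide, 3 mm thick. Up, it leans outward, away from the pad, 30 deg above level or up to 5 deg lower (edge about 91 mm from the pad's axis, 71 mm above the bench); down, it lies level on a rubber-topped post, edge 97 mm out, upper face 46.5 mm above the bench
- tag_c (a joint): Angle of this tag, rad: 0 up (30 deg above level), 0.52 flat down; starts at 0 to 0.08. Stiff hinge: stays where it is left; turns at about 1.5 N pressed straight down near the free edge
- jar: Bystander: amber glass jar with a steel lid, 54 mm across, 65 mm high, loose. Origin: centre of its underside.
- swab_pot: Bystander: white plastic pot, 62 mm across the rim, 65 mm high, with cotton swabs standing out of it to 98 mm, loose. Origin: centre of its underside.
- solvent_bottle: Bystander: white plastic bottle with a red cap, 54 mm across, 105 mm high, loose. Origin: centre of its underside.
- moulding: Bystander: dark wood moulding 170 mm long (its y), 34 mm wide, 22 mm high, lying loose beyond the supports. Origin: centre of its underside.
Things that resemble listed ones, but are neither listed nor needed, are in the scene too. Leave any orange look-alike of the support_b alone.

How it is judged:
On the way, in this order (a step that is already met when the one before it is completed fails the run):
1. the pad of the left support (seen from the robot) is pressed at least 6 mm down (((value of joint pad_a above 0.006 m and world y of support_a above 0.1 m) or (value of joint pad_b above 0.006 m and world y of support_b above 0.1 m) or (value of joint pad_c above 0.006 m and world y of support_c above 0.1 m))), for 0.1 s.
2. the pad of the middle support (seen from the robot) is pressed at least 6 mm down (((value of joint pad_a above 0.006 m and world y of support_a between -0.1 and 0.1 m) or (value of joint pad_b above 0.006 m and world y of support_b between -0.1 and 0.1 m) or (value of joint pad_c above 0.006 m and world y of support_c between -0.1 and 0.1 m))), for 0.1 s.
3. the pad of the right support (seen from the robot) is pressed at least 6 mm down (((value of joint pad_a above 0.006 m and world y of support_a below -0.1 m) or (value of joint pad_b above 0.006 m and world y of support_b below -0.1 m) or (value of joint pad_c above 0.006 m and world y of support_c below -0.1 m))), for 0.1 s.
4. the tag of the support with the softest pad is pushed down flat (within 0.08 rad) (value of joint tag_b above 0.44 rad), for 0.2 s.
At the end, for the whole second after the job is handed in: The red tag of the softest support is flat down (joint above 0.44 of 0.52 rad), the other two tags are still up (below 0.22 rad), all three pads have sprung back (within 2 mm), the supports stand upright and, like the other things, within 20 mm of where they were (value of joint tag_b above 0.44 rad and value of joint each of tag_a, tag_c below 0.22 rad and value of joint each of pad_a, pad_b, pad_c below 0.002 m and distance of each of support_a, support_b, support_c, jar, swab_pot, solvent_bottle, moulding from where it was at the start of the episode below 0.02 m and angle between each of support_a, support_b, support_c's own z axis and vertical below 0.05 rad); the robot touches nothing.
It fails at once if the tag of a support that is not the softest is pushed down (over 0.22 rad) (value of joint any of tag_a, tag_c above 0.22 rad).
It fails at once if a support is lifted (over 8 mm), tipped (over 0.15 rad) or shifted (over 20 mm) (height (world z) of any of support_a, support_b, support_c above 0.008 m or angle between any of support_a, support_b, support_c's own z axis and vertical above 0.15 rad or distance of any of support_a, support_b, support_c from where it was at the start of the episode above 0.02 m).
It fails at once if a support is pressed or struck hard (over 40 N) (contact force between any of the fingers, the arm and support_a above 40 N or contact force between any of the fingers, the arm and support_b above 40 N or contact force between any of the fingers, the arm and support_c above 40 N).
It fails at once if the jar, swab pot, bottle or moulding is picked up, knocked over or shifted (over 20 mm) (distance of any of jar, swab_pot, solvent_bottle, moulding from where it was at the start of the episode above 0.02 m or angle between any of jar, swab_pot, solvent_bottle, moulding's own z axis and vertical above 0.3 rad).
It also fails if it takes over 54 s, if anything falls off the work surface, if the arm or the gripper's body presses on something with over 40 N, if the wrist force passes 120 N, or if a joint passes its speed limit or range.

ROBOT

A 7-joint arm with a two-finger parallel gripper is mounted at the origin on the work surface. World frame = base frame: x ahead of the robot, y to its left, z up, the work surface at z = 0. Lengths are in m, angles in rad, forces in N, time in s.
With the tool pointing down it reaches from about 0.4 to 0.85 m from the base axis. Payload 10.4 kg.
Tool frame: the origin (TCP) lies midway between the tips of the shut fingers; the grasp point (between the pads) lies 19 mm behind it; z points along the fingers, x is the direction in which the jaws open and shut, and the axes are right-handed (so a half turn about z gives the same grasp; the last joint's range is limited). The gripper opens to 85 mm and grips with 20 to 120 N. Pads are 22 mm wide; open, the fingers measure 114 mm over their backs; the gripper's body (76 mm by 85 mm) begins 54 mm behind the grasp point. The pads swing forward as they close: fully open they stand 13 mm farther back than shut.
Start: joints at [1.326, 0.332, -0.065, 1.46, 0.022, 1.35, -0.088], TCP at [0.138, -0.61, 0.231] pointing down, gripper open.
Joint ranges: [-2.6, 2.6], [-0.5, 2.12], [-1.47, 1.34], [0.16, 2.42], [-1.27, 4.41], [0.06, 2.06], [-2.6, 2.6]. Speed limits (rad/s): [2.22, 2.22, 2.79, 2.79, 3.14, 3.14, 3.14].

INTERFACE

Orientations are given as a unit quaternion [x, y, z, w].
In Python, from workcell import telemetry, eyes, order gives the robot as it stands.
- The arm moves only by the tool servo_tool, never from a script. Its argument "deltas" is a list of rows, each a list of 3 entries, a list of its own where there are three numbers: the shift along the tool's x, y, z in cm, then the turn about the tool's z in rad, then the finger opening in cm, from 0 to 8.54. A call has 1 to 12 rows; each row shifts and turns the pose as measured when the row begins, along the tool's axes as they then stand; what a row does not reach is not made up. A row lasts 1/12 s, in which the tool goes at most 41.7 mm and 7.16 degrees, less where a joint would pass 70% of its speed; a pose out of reach is approached as far as the arm can. A call is refused whole if a number of a shift passes 4.17 or a number of a turn 0.125, either way. A call with a gripper value outside its range is refused whole. The fingers move at their own pace and stop on an object; "force" is the grip in N (left out, the last holds). Time passes only in rows, so rows that do not move let the fingers close. It gives the time, the measured TCP pose, the force and the opening at its end, in the units of the state.
- telemetry.get_obs(): the state, without advancing time (a new reading comes with each control period).
- eyes.camera(name): name is "scene" or "side" or "wrist"; returns (picture, depth): 420x560x3 uint8, blue, green, red; 420x560 float32, m along the optical axis (not along the pixel's ray), 0 where there is no reading.
- eyes.calibration(name): a dict with "fx", "fy", "cx", "cy" (pixels), "rvec" (rotation vector, rad) and "tvec" (3), from world to camera coordinates, as OpenCV has them. Camera axes: x right, y down, z forward; pixel columns grow to the right and rows downward; lengths in m; the calibration is good to about 2 mm. A picture is of the moment at which its call begins: read the wrist's pose just before it. calibration takes no time and is no camera call; for the wrist camera it gives the pose at the moment of the call.
- order.hand_in(): hands the job in, once; it reports no verdict.
The state is a dict: "clock": time; "joint_pos": joint angles; "joint_velocities": joint speeds; "tau": joint torques, N m; "position": TCP position; "ee_rot": TCP orientation; "ft_force": force on the tool from outside, world axes, zero at the start; "torque": the same for the moment, N m; "grip_width": opening from 0.0 (shut) to 1.0 (fully open).
Only numpy, scipy, OpenCV 4.12 (cv2) and the standard library are available. Lean on these libraries where they do the work, as an engineer would, in place of code of your own. Each camera call takes 0.05 s, during which the arm holds its last target. There are 200 camera calls.

## Working session

There is one attempt and no reset: what is moved stays moved. The work goes in short steps, Python scripts to look and compute and a tool call to move; the robot and the scene stay as the last step left them, time stands still between calls to the robot, and variables do not carry over. Pictures are saved under pics/ and viewed, about 8 in all and at most 12, crops included, and the job is handed in when it is done.

Besides the shell and the picture viewer there is one more tool, called after "Call:" as name([rows], argument=value, ...), one row to a line, values as JSON. servo_tool: Moves the arm, as the interface text tells. Its arguments: {"type":"object","properties":{"deltas":{"type":"array"},"force":{"type":"number"}},"required":["deltas"]}

```bash
mkdir -p pics; cat > h.py <<'E'
import numpy as np, cv2
from workcell import telemetry, eyes, order
def cal(n):
    c=eyes.calibration(n); R=cv2.Rodrigues(np.array(c['rvec'],float))[0]; return c,R,np.array(c['tvec'],float).ravel()
def cloud(n):
    c,R,t=cal(n); im,d=eyes.camera(n)
    v,u=np.mgrid[0:420,0:560]
    P=np.stack([(u-c['cx'])/c['fx']*d,(v-c['cy'])/c['fy']*d,d],-1)
    return im,d,(P-t)@R
E
python3 - <<'E'
from h import *
o=telemetry.get_obs(); print(o)
ims=[]
for n in ('scene','side'):
    im,d,W=cloud(n); cv2.imwrite(f'pics/{n}0.png',im); np.savez(f'{n}0.npz',im=im,d=d,W=W)
    c,R,t=cal(n); print(n,-R.T@t, c['fx'])
E
```

```text
{'clock': 0.0, 'joint_pos': array([ 1.32637989,  0.33291978, -0.0646598 ,  1.46097327,  0.02161879,
        1.34992755, -0.08852477]), 'joint_velocities': array([-5.35683725e-05,  9.37355380e-04,  3.34172718e-04, -8.14373801e-04,
       -8.13577064e-04,  3.82253750e-04, -4.56486808e-04]), 'tau': array([-1.82013014e-04, -6.25438499e+01,  4.93068842e-02, -3.91597223e+01,
        1.61198562e-02,  1.00961429e-02, -1.09309767e-05]), 'position': array([ 0.13737659, -0.60930549,  0.23047068]), 'ee_rot': array([ 7.81013805e-01, -6.24513290e-01, -6.29427504e-04, -4.36788049e-04]), 'ft_force': array([-0.28779201, -0.72452353,  0.09706468]), 'torque': array([ 0.00368529, -0.03326837,  0.00543113]), 'grip_width': 1.003245460579781}
scene [1.10332313 0.19433563 0.94942954] 502.51321107288317
side [ 0.43122653 -0.54668604  0.73804376] 472.1859596214503
```

View pics/scene0.png

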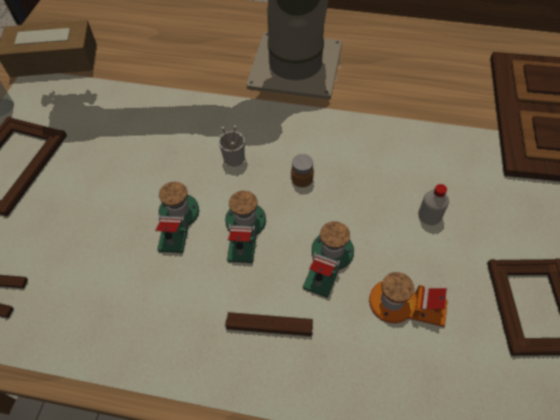

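View pics/side0.png

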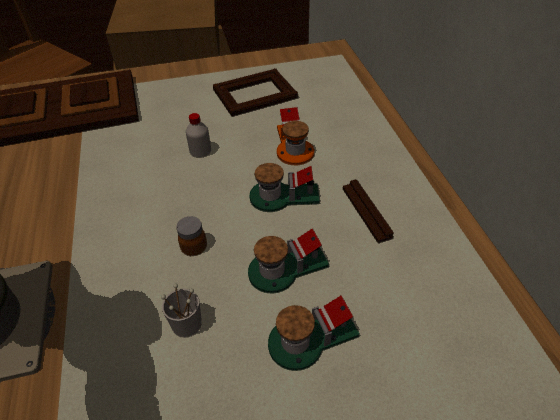

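The scene view faces the robot, so image right is +y. It shows green supports with pads at (335,235) left, (243,203) middle and (174,192) right, and the orange decoy at (397,287). The swab pot is at (233,148), the jar at (302,170), the bottle at (433,205) and the moulding at (269,324). The side view agrees.

```bash
python3 - <<'E'
from h import *
for n,seeds in (('scene',[(335,235),(243,203),(174,192),(397,287)]),('side',[(269,175),(271,250),(295,323),(295,131)])):
    z=np.load(n+'0.npz'); im,W=z['im'],z['W']; c,R,t=cal(n); C=-R.T@t
    hsv=cv2.cvtColor(im,cv2.COLOR_BGR2HSV)
    top=(np.abs(W[...,2]-.075)<.006)&(z['d']>0)
    cork=(hsv[...,0]>3)&(hsv[...,0]<22)&(hsv[...,1]>60)&(hsv[...,2]>50)&(W[...,2]>.066)&(W[...,2]<.084)
    k,l,st,ce=cv2.connectedComponentsWithStats(cork.astype(np.uint8))
    for s in seeds:
        i=l[s[1],s[0]]; 
        m=l==i; P=W[m]; 
        (ex,ey),_,_=cv2.fitEllipse(cv2.convexHull(np.argwhere(m)[:,::-1].astype(np.int32)))
        r=R.T@np.array([(ex-c['cx'])/c['fx'],(ey-c['cy'])/c['fy'],1]); p=C+r*(.075-C[2])/r[2]
        print(n,s,i,m.sum(),P.mean(0).round(4),np.ptp(P,axis=0).round(3),'ray',p.round(4))
    red=((hsv[...,0]<6)|(hsv[...,0]>174))&(hsv[...,1]>170)&(hsv[...,2]>90)
    k,l,st,ce=cv2.connectedComponentsWithStats(red.astype(np.uint8))
    for i in range(1,k):
        if st[i,4]>60:
            P=W[l==i]; P=P[(P[:,2]>.02)&(P[:,2]<.12)]
            if len(P)==0: continue
            hi=P[P[:,2]>np.percentile(P[:,2],85)]
            print(n,'red',ce[i].round(),st[i,4],P.mean(0).round(4),'hi',hi.mean(0).round(4),'zr',P[:,2].min().round(3),P[:,2].max().round(3))
E
```

```text
scene (335, 235) 17 638 [0.571  0.1851 0.0748] [0.062 0.06  0.013] ray [0.5713 0.185  0.075 ]
scene (243, 203) 15 564 [ 0.5291 -0.0164  0.0747] [0.062 0.061 0.013] ray [ 0.5293 -0.0162  0.075 ]
scene (174, 192) 14 546 [ 0.5335 -0.1701  0.0748] [0.062 0.061 0.012] ray [ 0.5337 -0.17    0.075 ]
scene (397, 287) 27 796 [0.6643 0.3179 0.0744] [0.063 0.061 0.014] ray [0.665  0.3178 0.075 ]
scene red [441. 189.] 71 [0.4397 0.386  0.105 ] hi [0.4402 0.3845 0.1072] zr 0.1 0.108
scene red [168. 226.] 149 [ 0.6075 -0.1592  0.0611] hi [ 0.6192 -0.1549  0.0682] zr 0.052 0.071
scene red [240. 236.] 153 [ 0.6028 -0.0059  0.062 ] hi [ 0.6141 -0.0044  0.0687] zr 0.051 0.072
scene red [322. 268.] 188 [0.6441 0.1711 0.0619] hi [0.6562 0.1694 0.0692] zr 0.05 0.072
scene red [436. 299.] 309 [0.6688 0.3931 0.0623] hi [0.6699 0.4037 0.0696] zr 0.053 0.073
side (269, 175) 11 448 [0.5694 0.183  0.0737] [0.061 0.061 0.008] ray [0.5691 0.1812 0.075 ]
side (271, 250) 18 714 [ 0.5273 -0.0191  0.0739] [0.061 0.062 0.01 ] ray [ 0.5269 -0.0202  0.075 ]
side (295, 323) 31 1050 [ 0.5318 -0.1731  0.0741] [0.061 0.062 0.007] ray [ 0.5317 -0.1739  0.075 ]
side (295, 131) 4 334 [0.6632 0.3162 0.0736] [0.06  0.064 0.009] ray [0.6627 0.314  0.075 ]
side red [289. 114.] 203 [0.6677 0.3916 0.0609] hi [0.6654 0.4029 0.0684] zr 0.051 0.071
side red [304. 175.] 186 [0.6431 0.1682 0.0604] hi [0.6554 0.1631 0.0679] zr 0.051 0.069
side red [309. 242.] 323 [ 0.6022 -0.0094  0.0602] hi [ 0.6145 -0.0075  0.0673] zr 0.051 0.071
side red [338. 311.] 469 [ 0.607  -0.1629  0.0594] hi [ 0.6199 -0.1622  0.0661] zr 0.05 0.069
```

```bash
cat >> h.py <<'E'
from scipy.spatial.transform import Rotation as Ro
def go(*tg):
    o=telemetry.get_obs(); Rm=Ro.from_quat(o['ee_rot']); d=Rm.inv().apply(np.array(tg)-o['position'])*100
    print('t',round(o['clock'],2),'pos',o['position'].round(4),'F',o['ft_force'].round(2),'q',o['joint_pos'].round(2),'g',round(o['grip_width'],2),'delta cm',d.round(2))
E
python3 -c "
from h import *
go(.45,-.3,.2)"
```

```text
t 0.1 pos [ 0.1374 -0.6094  0.2306] F [ 0.33 -0.19 -0.11] q [ 1.33  0.33 -0.06  1.46  0.02  1.35 -0.09] g 1.0 delta cm [-23.3  -37.3    3.09]
```

Call:
servo_tool([
  [[-1.9, -3.1, 0.2], 0, 0],
  [[-1.9, -3.1, 0.2], 0, 0],
  [[-1.9, -3.1, 0.2], 0, 0],
  [[-1.9, -3.1, 0.2], 0, 0],
  [[-1.9, -3.1, 0.2], 0, 0],
  [[-1.9, -3.1, 0.2], 0, 0],
  [[-1.9, -3.1, 0.2], 0, 0],
  [[-1.9, -3.1, 0.2], 0, 0],
  [[-1.9, -3.1, 0.2], 0, 0],
  [[-1.9, -3.1, 0.2], 0, 0],
  [[-1.9, -3.1, 0.2], 0, 0],
  [[-1.9, -3.1, 0.2], 0, 0],
])

```text
clock: 1.1
position: [0.4539, -0.2979, 0.2001]
ee_rot: [0.775, -0.631, -0.004, 0.001]
ft_force: [0.6, -0.3, 0.9]
grip_width: -0.0
```

```bash
python3 -c "
from h import *
go(.570,.184,.15)"
```

```text
t 1.1 pos [ 0.4539 -0.2979  0.2001] F [ 0.64 -0.27  0.87] q [ 0.82  0.2  -0.37  1.7   0.08  1.26 -0.93] g -0.0 delta cm [-44.81 -21.17   5.07]
```

Call:
servo_tool([
  [[-3.6, -1.7, 0], 0, 0],
  [[-3.6, -1.7, 0], 0, 0],
  [[-3.6, -1.7, 0], 0, 0],
  [[-3.6, -1.7, 0], 0, 0],
  [[-3.6, -1.7, 0], 0, 0],
  [[-3.6, -1.7, 0], 0, 0],
  [[-3.6, -1.7, 0], 0, 0],
  [[-3.6, -1.7, 0], 0, 0],
  [[-3.6, -1.7, 0], 0, 0],
  [[-3.6, -1.7, 0], 0, 0],
  [[-3.6, -1.7, 0], 0, 0],
  [[-1.8, -0.8, 0], 0, 0],
])

```text
clock: 2.1
position: [0.5629, 0.1716, 0.1976]
ee_rot: [0.776, -0.631, -0.007, 0.001]
ft_force: [0.6, 0.2, -0.4]
grip_width: -0.002
```

```bash
python3 -c "
from h import *
go(.570,.184,.09)"
```

```text
t 2.1 pos [0.5629 0.1716 0.1976] F [ 0.59  0.16 -0.41] q [ 0.18  0.36 -0.68  1.57  0.22  1.3  -1.89] g -0.0 delta cm [-0.98 -1.06 10.76]
```

Call:
servo_tool([
  [[-1.0, -1.0, 2.0], 0, 0],
  [[0, 0, 2.5], 0, 0],
  [[0, 0, 2.5], 0, 0],
  [[0, 0, 2.0], 0, 0],
  [[0, 0, 1.5], 0, 0],
  [[0, 0, 0], 0, 0],
  [[0, 0, 0], 0, 0],
])

```text
clock: 2.68
position: [0.5674, 0.1954, 0.0868]
ee_rot: [0.78, -0.626, -0.009, 0.001]
ft_force: [-0.0, 0.0, 0.6]
grip_width: -0.004
```

```bash
python3 -c "
from h import *
go(.570,.184,.065)
im,d=eyes.camera('side'); cv2.imwrite('pics/side1.png',cv2.resize(im[100:300,180:400],None,fx=3,fy=3))"
```

```text
t 2.68 pos [0.5674 0.1954 0.0868] F [-0.04  0.03  0.64] q [ 0.11  0.49 -0.65  1.65  0.3   1.12 -1.97] g -0.0 delta cm [ 1.2  -0.04  2.16]
```

View pics/side1.png

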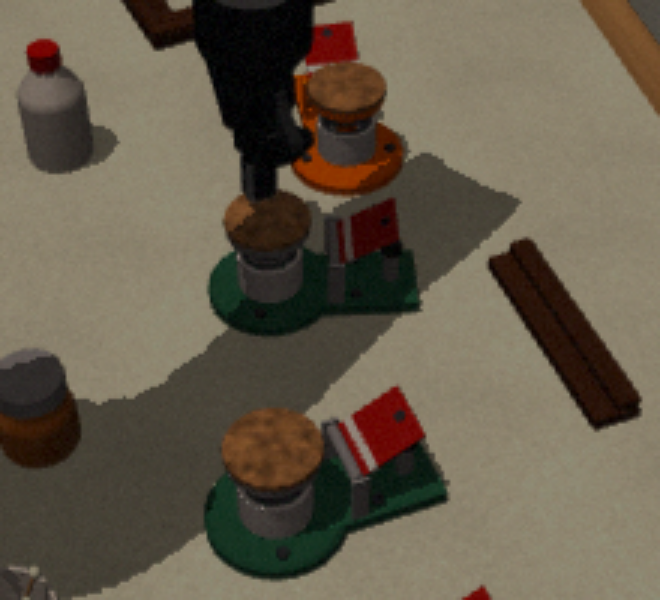

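The crop shows the finger just above the left pad, about 12 mm too far to +y. I'll correct that, then press in small steps.

Call:
servo_tool([
  [[1.0, 0, 0], 0, 0],
  [[0.2, 0, 0.5], 0, 0],
  [[0, 0, 0.4], 0, 0],
  [[0, 0, 0], 0, 0],
  [[0, 0, 0], 0, 0],
])

```text
clock: 3.15
position: [0.5726, 0.1817, 0.081]
ee_rot: [0.779, -0.627, -0.007, -0.001]
ft_force: [-0.3, -0.1, 0.3]
grip_width: 0.0
```

```bash
python3 -c "
from h import *
go(.570,.184,.065)"
```

```text
t 3.15 pos [0.5726 0.1817 0.081 ] F [-0.31 -0.13  0.27] q [ 0.13  0.49 -0.64  1.66  0.31  1.1  -1.95] g 0.0 delta cm [-0.26  0.19  1.6 ]
```

Call:
servo_tool([
  [[-0.1, 0.1, 0.4], 0, 0],
  [[0, 0, 0.4], 0, 0],
  [[0, 0, 0.3], 0, 0],
  [[0, 0, 0.3], 0, 0],
  [[0, 0, 0.2], 0, 0],
])

```text
clock: 3.57
position: [0.572, 0.1828, 0.0654]
ee_rot: [0.779, -0.627, -0.006, -0.002]
ft_force: [-1.5, -2.2, 5.3]
grip_width: 0.003
```

```bash
python3 -c "
from h import *
go(.570,.184,.065)"
```

```text
t 3.57 pos [0.572  0.1828 0.0654] F [-1.45 -2.15  5.34] q [ 0.12  0.51 -0.64  1.68  0.32  1.07 -1.96] g 0.0 delta cm [-0.16  0.17  0.05]
```

Call:
servo_tool([
  [[0, 0, 0.1], 0, 0],
  [[0, 0, 0.1], 0, 0],
  [[0, 0, 0.1], 0, 0],
])

```text
clock: 3.82
position: [0.572, 0.1828, 0.0624]
ee_rot: [0.779, -0.627, -0.006, -0.002]
ft_force: [-2.5, -1.9, 6.2]
grip_width: 0.002
```

Call:
servo_tool([
  [[0, 0, 0.05], 0, 0],
  [[0, 0, 0.05], 0, 0],
])

```text
clock: 3.98
position: [0.572, 0.1828, 0.0617]
ee_rot: [0.779, -0.627, -0.006, -0.002]
ft_force: [-1.4, -1.5, 6.3]
grip_width: 0.004
```

```bash
cat >> h.py <<'E'
def padz(x,y):
    for n in ('scene','side'):
        im,d,W=cloud(n); h=cv2.cvtColor(im,cv2.COLOR_BGR2HSV)
        m=(h[...,1]>60)&(h[...,0]<25)&(np.hypot(W[...,0]-x,W[...,1]-y)<.027)&(W[...,2]>.05)&(W[...,2]<.085)
        print(n,m.sum(),np.percentile(W[m][:,2],[25,50,75]).round(4) if m.sum() else '')
E
python3 -c "
from h import *
go(.570,.184,.065)
padz(.570,.184)
go(.570,.184,.065)
padz(.528,-.018)"
```

```text
t 3.98 pos [0.572  0.1828 0.0617] F [-1.36 -1.5   6.32] q [ 0.12  0.51 -0.63  1.68  0.32  1.06 -1.97] g 0.0 delta cm [-0.17  0.17 -0.33]
scene 294 [0.0603 0.0617 0.0629]
side 248 [0.0595 0.0602 0.0611]
t 4.08 pos [0.572  0.1828 0.0617] F [-2.89 -1.42  5.56] q [ 0.12  0.51 -0.63  1.68  0.32  1.06 -1.97] g -0.0 delta cm [-0.16  0.17 -0.33]
scene 421 [0.0739 0.075  0.0759]
side 539 [0.0733 0.074  0.0748]
```

The left pad is 13 mm down at about 6 N, which looks soft. I'll press the other two to compare.

Call:
servo_tool([
  [[0, 0, -1.0], 0, 0],
  [[0, 0, -2.0], 0, 0],
  [[0, 0, -2.5], 0, 0],
  [[0, 0, 0], 0, 0],
])

```text
clock: 4.52
position: [0.5718, 0.1833, 0.119]
ee_rot: [0.779, -0.627, -0.007, -0.002]
ft_force: [0.9, 0.8, 0.8]
grip_width: 0.003
```

```bash
python3 -c "
from h import *
go(.528,-.018,.11)
padz(.570,.184)"
```

```text
t 4.52 pos [0.5718 0.1833 0.119 ] F [0.86 0.79 0.79] q [ 0.14  0.45 -0.66  1.63  0.28  1.16 -1.93] g 0.0 delta cm [18.73  8.6   0.71]
scene 444 [0.0738 0.0749 0.076 ]
side 342 [0.073  0.0739 0.0747]
```

Call:
servo_tool([
  [[2.5, 1.2, 0], 0, 0],
  [[3.2, 1.5, 0], 0, 0],
  [[3.2, 1.5, 0], 0, 0],
  [[3.2, 1.5, 0], 0, 0],
  [[3.0, 1.3, 0], 0, 0],
  [[2.0, 0.8, 0], 0, 0],
  [[1.0, 0.4, 0], 0, 0],
  [[0, 0, 0], 0, 0],
  [[0, 0, 0], 0, 0],
])

```text
clock: 5.37
position: [0.5215, -0.0186, 0.1059]
ee_rot: [0.78, -0.626, -0.013, 0.002]
ft_force: [0.5, 0.9, 0.3]
grip_width: 0.001
```

```bash
python3 -c "
from h import *
go(.528,-.018,.08)"
```

```text
t 5.37 pos [ 0.5215 -0.0186  0.1059] F [0.51 0.92 0.3 ] q [ 0.5   0.3  -0.61  1.83  0.17  1.09 -1.53] g 0.0 delta cm [ 0.13 -0.7   2.57]
```

Call:
servo_tool([
  [[0.1, -0.5, 0.8], 0, 0],
  [[0, -0.2, 1.0], 0, 0],
  [[0, 0, 0.5], 0, 0],
  [[0, 0, 0.2], 0, 0],
  [[0, 0, 0], 0, 0],
])

```text
clock: 5.78
position: [0.5284, -0.0119, 0.0764]
ee_rot: [0.782, -0.623, -0.015, 0.002]
ft_force: [-0.0, 0.5, 0.9]
grip_width: -0.002
```

```bash
python3 -c "
from h import *
go(.528,-.018,.065)"
```

```text
t 5.78 pos [ 0.5284 -0.0119  0.0764] F [-0.03  0.47  0.94] q [ 0.47  0.35 -0.61  1.84  0.21  1.04 -1.56] g -0.0 delta cm [0.61 0.15 1.13]
```

Call:
servo_tool([
  [[0.5, 0.1, -0.4], 0, 0],
  [[0, 0, 0.4], 0, 0],
  [[0, 0, 0.5], 0, 0],
  [[0, 0, 0.4], 0, 0],
  [[0, 0, 0.3], 0, 0],
  [[0, 0, 0.2], 0, 0],
])

```text
clock: 6.28
position: [0.5289, -0.0158, 0.0634]
ee_rot: [0.783, -0.622, -0.014, 0.002]
ft_force: [-5.1, -0.5, 12.2]
grip_width: -0.004
```

Call:
servo_tool([
  [[0, 0, 0.2], 0, 0],
])

```text
clock: 6.37
position: [0.5289, -0.0158, 0.062]
ee_rot: [0.783, -0.622, -0.014, 0.002]
ft_force: [-5.3, -0.7, 13.5]
grip_width: 0.002
```

Call:
servo_tool([
  [[0, 0, 0.1], 0, 0],
  [[0, 0, 0.1], 0, 0],
])

```text
clock: 6.53
position: [0.5289, -0.0158, 0.0613]
ee_rot: [0.783, -0.622, -0.014, 0.002]
ft_force: [-6.1, -0.4, 13.9]
grip_width: 0.002
```

```bash
python3 -c "
from h import *
padz(.528,-.018)
go(.528,-.018,.065)"
```

```text
scene 274 [0.0602 0.0611 0.0627]
side 368 [0.0591 0.06   0.061 ]
t 6.63 pos [ 0.5289 -0.0158  0.0613] F [-6.3  -1.07 13.82] q [ 0.47  0.37 -0.6   1.85  0.22  1.01 -1.57] g -0.0 delta cm [ 0.19  0.14 -0.37]
```

The middle pad takes 13.9 N at the same depth, so it's stiff. Next is the right pad.

Call:
servo_tool([
  [[0, 0, -1.0], 0, 0],
  [[0, 0, -2.0], 0, 0],
  [[0, 0, -2.0], 0, 0],
  [[0, 0, 0], 0, 0],
])

```text
clock: 6.97
position: [0.5305, -0.0162, 0.1131]
ee_rot: [0.783, -0.622, -0.013, 0.002]
ft_force: [0.7, -0.3, 0.5]
grip_width: 0.003
```

```bash
python3 -c "
from h import *
go(.533,-.172,.10)"
```

```text
t 6.97 pos [ 0.5305 -0.0162  0.1131] F [ 0.71 -0.35  0.53] q [ 0.49  0.31 -0.62  1.8   0.18  1.11 -1.53] g 0.0 delta cm [15.26  3.24  1.09]
```

Call:
servo_tool([
  [[2.5, 0.5, 0], 0, 0],
  [[3.2, 0.7, 0], 0, 0],
  [[3.2, 0.7, 0], 0, 0],
  [[3.0, 0.6, 0.2], 0, 0],
  [[2.0, 0.4, 0.2], 0, 0],
  [[0.9, 0.2, 0.2], 0, 0],
  [[0, 0, 0], 0, 0],
  [[0, 0, 0], 0, 0],
])

```text
clock: 7.63
position: [0.5339, -0.1718, 0.1023]
ee_rot: [0.784, -0.621, -0.012, 0.001]
ft_force: [1.1, 0.9, 0.1]
grip_width: 0.002
```

```bash
python3 -c "
from h import *
go(.533,-.172,.08)"
```

```text
t 7.63 pos [ 0.5339 -0.1718  0.1023] F [1.11 0.89 0.06] q [ 0.67  0.37 -0.53  1.74  0.19  1.11 -1.25] g 0.0 delta cm [0.04 0.06 2.23]
```

Call:
servo_tool([
  [[0, 0, 1.0], 0, 0],
  [[0, 0, 1.0], 0, 0],
  [[0, 0, 0.4], 0, 0],
  [[0, 0, 0.4], 0, 0],
  [[0, 0, 0.4], 0, 0],
  [[0, 0, 0.4], 0, 0],
  [[0, 0, 0.3], 0, 0],
])

```text
clock: 8.22
position: [0.5345, -0.1659, 0.0617]
ee_rot: [0.786, -0.618, -0.011, 0.001]
ft_force: [-5.7, -0.8, 14.6]
grip_width: 0.003
```

Call:
servo_tool([
  [[0, 0, 0.1], 0, 0],
  [[0, 0, 0.1], 0, 0],
])

```text
clock: 8.38
position: [0.5345, -0.166, 0.0611]
ee_rot: [0.786, -0.618, -0.01, 0.002]
ft_force: [-6.8, -1.0, 14.6]
grip_width: -0.002
```

```bash
python3 -c "
from h import *
padz(.533,-.172)
go(.533,-.172,.065)"
```

```text
scene 249 [0.0598 0.061  0.0625]
side 474 [0.0592 0.0601 0.0608]
t 8.48 pos [ 0.5345 -0.166   0.0612] F [-6.76 -0.95 14.79] q [ 0.65  0.41 -0.52  1.78  0.23  1.03 -1.28] g -0.0 delta cm [ 0.54  0.29 -0.38]
```

The right pad is also stiff (14.6 N), so the left one is softest. I'll go to its tag.

Call:
servo_tool([
  [[0, 0, -1.0], 0, 0],
  [[0, 0, -2.5], 0, 0],
  [[0, 0, -3.0], 0, 0],
  [[0, 0, -1.0], 0, 0],
])

```text
clock: 8.82
position: [0.5351, -0.1643, 0.1366]
ee_rot: [0.787, -0.617, -0.012, 0.003]
ft_force: [0.5, -0.0, 0.1]
grip_width: 0.001
```

```bash
python3 -c "
from h import *
go(.652,.168,.12)"
```

```text
t 8.82 pos [ 0.5351 -0.1643  0.1366] F [ 0.45 -0.    0.12] q [ 0.67  0.33 -0.54  1.71  0.17  1.18 -1.24] g 0.0 delta cm [-29.44 -19.34   1.73]
```

Call:
servo_tool([
  [[-2.0, -1.3, 0], 0, 0],
  [[-3.0, -2.0, 0], 0, 0],
  [[-3.0, -2.0, 0], 0, 0],
  [[-3.0, -2.0, 0], 0, 0],
  [[-3.0, -2.0, 0], 0, 0],
  [[-3.0, -2.0, 0], 0, 0],
  [[-3.0, -2.0, 0], 0, 0],
  [[-3.0, -2.0, 0], 0, 0],
  [[-3.0, -2.0, 0], 0, 0],
  [[-1.5, -1.0, 0], 0, 0],
  [[0, 0, 0], 0, 0],
  [[0, 0, 0], 0, 0],
])

```text
clock: 9.82
position: [0.6506, 0.1651, 0.1343]
ee_rot: [0.787, -0.617, -0.011, 0.003]
ft_force: [-1.0, 0.2, -0.4]
grip_width: -0.0
```

```bash
python3 -c "
from h import *
go(.652,.168,.085)"
```

```text
t 9.82 pos [0.6506 0.1651 0.1343] F [-1.03  0.23 -0.44] q [ 0.11  0.58 -0.61  1.4   0.32  1.28 -1.84] g -0.0 delta cm [-0.18 -0.3   4.93]
```

Call:
servo_tool([
  [[0, -0.1, 1.5], 0, 0],
  [[0, 0, 1.5], 0, 0],
  [[0, 0, 1.0], 0, 0],
  [[0, 0, 0.5], 0, 0],
  [[0, 0, 0], 0, 0],
])

```text
clock: 10.23
position: [0.6496, 0.1615, 0.0841]
ee_rot: [0.786, -0.618, -0.011, 0.004]
ft_force: [-1.3, -0.3, -0.7]
grip_width: 0.002
```

```bash
python3 -c "
from h import *
go(.652,.168,.045)"
```

```text
t 10.23 pos [0.6496 0.1615 0.0841] F [-1.29 -0.27 -0.7 ] q [ 0.11  0.63 -0.6   1.45  0.34  1.2  -1.86] g 0.0 delta cm [-0.53 -0.47  3.91]
```

Call:
servo_tool([
  [[-0.5, -0.4, 0], 0, 0],
  [[-0.1, -0.1, 0.5], 0, 0],
  [[0, 0, 0.5], 0, 0],
  [[0, 0, 0.5], 0, 0],
  [[0, 0, 0.5], 0, 0],
  [[0, 0, 0.5], 0, 0],
])

```text
clock: 10.73
position: [0.6553, 0.1675, 0.0598]
ee_rot: [0.785, -0.619, -0.009, 0.002]
ft_force: [1.8, 0.1, 1.3]
grip_width: 0.003
```

```bash
python3 -c "
from h import *
go(.652,.168,.046)"
```

```text
t 10.73 pos [0.6553 0.1675 0.0598] F [1.82 0.07 1.29] q [ 0.09  0.66 -0.58  1.45  0.36  1.16 -1.88] g 0.0 delta cm [-0.11  0.29  1.39]
```

Call:
servo_tool([
  [[0, 0, 0.4], 0, 0],
  [[0, 0, 0.4], 0, 0],
  [[0, 0, 0.3], 0, 0],
])

```text
clock: 10.98
position: [0.6554, 0.1674, 0.0476]
ee_rot: [0.785, -0.619, -0.009, 0.002]
ft_force: [0.0, 0.4, 1.1]
grip_width: 0.0
```

Call:
servo_tool([
  [[0, 0, 0.2], 0, 0],
  [[0, 0, 0.1], 0, 0],
])

```text
clock: 11.15
position: [0.6555, 0.1676, 0.046]
ee_rot: [0.785, -0.619, -0.008, 0.002]
ft_force: [-5.6, -3.4, 17.2]
grip_width: 0.0
```

Call:
servo_tool([
  [[0, 0, 0.1], 0, 0],
  [[0, 0, 0.1], 0, 0],
])

```text
clock: 11.32
position: [0.6555, 0.1676, 0.0463]
ee_rot: [0.785, -0.619, -0.008, 0.002]
ft_force: [-2.9, -1.6, 9.5]
grip_width: 0.001
```

Contact with the post came at z 0.046 as expected, so the tag is flat. I'll retreat and check.

Call:
servo_tool([
  [[0, 0, 0], 0, 0],
  [[0, 0, -0.5], 0, 0],
  [[0, 0, -1.5], 0, 0],
  [[0, 0, -3.0], 0, 0],
  [[0, 0, -3.0], 0, 0],
  [[0, 0, -3.0], 0, 0],
  [[0, 3.0, -2.0], 0, 0],
  [[0, 3.0, -1.0], 0, 0],
  [[0, 3.0, 0], 0, 0],
  [[0, 0, 0], 0, 0],
  [[0, 0, 0], 0, 0],
])

```text
clock: 12.23
position: [0.5646, 0.1467, 0.2005]
ee_rot: [0.786, -0.618, -0.009, 0.003]
ft_force: [0.6, -0.4, 0.7]
grip_width: -0.001
```

```bash
python3 - <<'E'
from h import *
go(.55,.1,.2)
for n in ('scene','side'):
    z=np.load(n+'0.npz'); im,d,W=cloud(n); cv2.imwrite(f'pics/{n}2.png',im)
    for nm,I,Wc in (('before',z['im'],z['W']),('now',im,W)):
        h=cv2.cvtColor(I,cv2.COLOR_BGR2HSV)
        red=((h[...,0]<6)|(h[...,0]>174))&(h[...,1]>150)&(h[...,2]>60)&(Wc[...,2]>.02)&(Wc[...,2]<.09)
        for s,(x,y) in zip('LMR',((.644,.17),(.6025,-.008),(.607,-.161))):
            P=Wc[red&(np.hypot(Wc[...,0]-x,Wc[...,1]-y)<.05)]
            print(n,nm,s,len(P),P[:,2].min().round(3) if len(P) else '',P[:,2].max().round(3) if len(P) else '')
for x,y in ((.57,.184),(.528,-.018),(.533,-.172)): padz(x,y)
E
```

```text
t 12.23 pos [0.5646 0.1467 0.2005] F [ 0.59 -0.39  0.73] q [ 0.22  0.35 -0.67  1.57  0.21  1.31 -1.81] g -0.0 delta cm [4.2  2.52 0.04]
scene before L 212 0.05 0.072
scene before M 174 0.051 0.072
scene before R 176 0.051 0.071
scene now L 301 0.042 0.051
scene now M 174 0.053 0.072
scene now R 176 0.053 0.07
side before L 233 0.044 0.069
side before M 380 0.046 0.071
side before R 557 0.046 0.069
side now L 7 0.044 0.045
side now M 379 0.045 0.071
side now R 566 0.043 0.068
scene 482 [0.0737 0.0748 0.0759]
side 344 [0.073  0.0738 0.0746]
scene 417 [0.0739 0.075  0.0761]
side 550 [0.0731 0.074  0.0748]
scene 399 [0.0739 0.075  0.0761]
side 810 [0.0733 0.0741 0.0748]
```

View pics/side2.png

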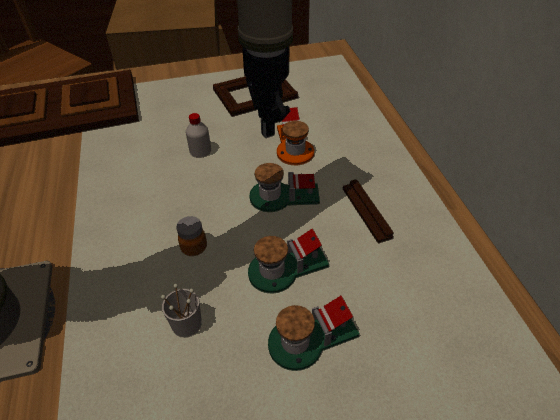

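The side view shows the left tag lying flat at (303,182), the other two still up, and everything else where it was. The arm is clear at z 0.20.

```bash
python3 -c "
from h import *
print(order.hand_in())"
```

```text
the job is handed in; nothing more can be done
None
```

The left support has the tired spring. I pushed its red tag down flat and handed the job in at about 12 s on the robot's clock; no verdict is reported.

- **Pad presses:** I pressed left, middle and right in that order, each about 13–14 mm down. That is deeper than the 1 cm you asked for but short of the 15 mm stop. The left pad took about 6 N, the middle about 14 N and the right about 14.6 N.
- **Tag:** I pushed the left tag down until it met its post at 46 mm. The force peaked at about 17 N.
- **Final checks:** In the scene camera's depth the left tag lies at 42–51 mm, which is level within the camera's noise. The side camera caught too little of its red to measure, but its picture shows it flat. The other two tags still reach about 70 mm, as at the start. All three pads are back at 75 mm.
- **Bystanders:** By eye in the side picture, nothing else has moved; I did not measure their positions. The arm ended clear of everything, at 0.20 m.

No check failed.

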